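# Sweep the off-cuts from the cutting stage into the scrap tray

## Task

First push the grey scrap tray under the overhanging open end of the cutting stage until it stops against the stage. Then take the bench brush and sweep all four off-cuts off the stage into the tray without the gripper or arm touching them, and stand the brush back upright in its holder. Leave the tray in place under the edge, and do not shift the white bottle or the beaker beyond the tray.

Things in the scene. Friction and masses are not known exactly. Their poses are not given: they have to be found in the camera images.
- stage: Low cutting stage fixed to the bench: white plate, top 44 mm above the bench, 8 mm thick, 300 mm long (y), 200 mm clear between two aluminium side rails that rise 22 mm above it. +y end: screw clamp. -y end: open, looks to the robot's right; there the plate overhangs its leg panel by 25 mm. Origin: on the bench under the plate's middle; x across, y to the clamp, z up. Yaw within 0.25 rad of 0.
- open_edge (a point): Middle of the plate's open edge, on its top face (stage x 0, y -150 mm, 44 mm above the bench).
- jaw_face (a point): Middle of the foot of the dark clamp jaw (140 mm wide, 36 mm high) on the plate: stage x 0, y +118 mm. The steel end plate behind it rises 40 mm above the plate. Between jaw and the nearest off-cut at least 60 mm of plate are free.
- tray_place (a point): On the bench at stage x 0, y -215 mm: where the tray's origin comes when the tray is pushed along stage +y until its wall meets the leg panel under the overhang. The overhang clears the tray's rim by 6 mm. Axes as the stage's.
- scrap_tray: Loose grey open-topped scrap tray, 250 mm (x) by 180 mm (y), 30 mm high, walls and floor 4 mm thick, 0.45 to 1 kg. Stands empty on the bench before the stage's open end, 30 to 65 mm short of its place, in line within 10 mm and 0.06 rad. Origin: centre of the underside; y points to the stage, z up.
- brush: Bench brush: black bristles 110 mm long (x), 36 mm wide (y), 30 mm high, acting as a rigid block, under a wooden back of the same outline, 18 mm thick, with a grip bar on two posts above. Height 96 mm, 0.18 kg. Stands bristles down in its holder. Origin: centre of the bristle ends; z up.
- brush_grip (a point): Centre of the brush's wooden grip bar, 85 mm above the bristle ends. The bar runs along brush x, 104 mm long, 24 mm wide (y), 22 mm high, with 27 mm of free space below it between posts 80 mm apart (centres).
- brush_holder: Shallow steel brush holder, an open box fixed to the bench: 134 mm (x) by 54 mm (y) outside, 22 mm high, walls and floor 4 mm thick. Origin: centre of the underside on the bench; z up.
- angle_offcut: One of four off-cuts strewn flat on the stage plate, turned any way. Origin: middle of its outline; z up at the start; length along x. L-shaped dark steel angle, 74 mm long, 30 x 30 mm legs.
- tube_offcut: One of four off-cuts strewn flat on the stage plate, turned any way. Origin: middle of its outline; z up at the start; length along x. Square dark steel tube, 66 mm long, 28 x 28 mm, hollow.
- channel_offcut: One of four off-cuts strewn flat on the stage plate, turned any way. Origin: middle of its outline; z up at the start; length along x. U-shaped dark steel channel, 62 mm long, 40 mm wide, 24 mm high, lying open side up.
- block_offcut: One of four off-cuts strewn flat on the stage plate, turned any way. Origin: middle of its outline; z up at the start; length along x. Solid black plastic bar end, 70 mm long, 26 mm wide, 24 mm high.
- reagent_bottle: Bystander: white round bottle with a cap, 37 mm across, 90 mm high, standing beyond the tray. Origin: centre of the underside.
- beaker: Bystander: glass beaker, 55 mm across, 69 mm high, standing beyond the tray. Origin: centre of the underside.

How it is judged:
By the outcome, as a careful person would: the job done as asked, in the order asked, and still so for the second after the job is handed in, with the robot touching nothing.
It also fails if it takes over 66 s, if anything falls off the work surface, if the arm or the gripper's body presses on something with over 40 N, if the wrist force passes 120 N, or if a joint passes its speed limit or range.

## Robot

A 6-joint arm with a two-finger parallel gripper is mounted at the origin on a cart in front of the work surface, level with it; the furniture and walls round the work are solid. World frame = base frame: x ahead of the robot, y to its left, z up, the work surface at z = 0. Lengths are in m, angles in rad, forces in N, time in s.
With the tool pointing down it reaches from about 0.375 to 0.975 m from the base axis. Payload 3.8 kg.
Tool frame: the origin (TCP) lies midway between the tips of the shut fingers; the grasp point (between the pads) lies r.hold_point_z behind it (r.hold_point_z is the distance from the TCP to the grasp point, in m); z points along the fingers, y is the line along which they close (so a half turn about z gives the same grasp; the last joint's range is limited). The gripper opens to 88 mm and grips with 3 to 60 N. Pads are 18 mm wide; open, the fingers measure 123 mm over their backs; the gripper's body (75 mm by 187 mm) begins 45 mm behind the grasp point.
Start: joints at [1.101, 0.264, 1.604, -0, 1.274, -0.037], TCP at [0.283, 0.613, 0.239] pointing down, gripper open.
Joint ranges: [-2.63, 2.63], [-0.94, 2.18], [0.31, 2.57], [-1.31, 4.45], [0, 2.66], [-2.55, 2.55]. Speed limits (rad/s): [2.57, 2.57, 3.14, 3.14, 3.14, 3.14].

## Interface

Orientations are given as a 3x3 rotation matrix whose columns are the frame's x, y, z axes.
In Python, from workcell import r gives the robot as it stands. The module is installed in compiled form; this text tells all that it offers.
- The arm moves only by the tool carry_out, never from a script. Its arguments are lists of equal length, an entry for each row: "translation": the shift along the tool's x, y, z in m, a list of three; "spin": the turn about the tool's z in rad. A call has 1 to 5 rows; each row shifts and turns the commanded pose from where the row before left it, along the tool's axes as they then stand; what a row does not reach is not made up. A row lasts 1/12 s, in which the tool goes at most 41.7 mm and 7.16 degrees, less where a joint would pass 70% of its speed; a pose out of reach is approached as far as the arm can. A call with a gripper value outside its range is refused whole. "jaw" is the finger opening in m, from 0 to 0.0881, set as the call begins (left out, the last holds). The fingers move at their own pace and stop on an object; "newtons" is the grip in N (left out, the last holds). Time passes only in rows, so rows that do not move let the fingers close. It gives the time, the measured TCP pose, the force, the opening and the grip force at its end, in the units of the state.
- r.get_state(): the state, without advancing time (a new reading comes with each control period).
- r.grab_frame(name): name is "scene" or "top" or "wrist"; returns the picture (480x640x3 uint8, red, green, blue); there is no depth.
- r.get_calibration(name): a dict with "fx", "fy", "cx", "cy" (pixels), "xyz" and "attitude" of the camera in the world. Camera axes: x right, y up, looking along -z (the intrinsics and any distortion apply to the point x, -y, -z); pixel columns grow to the right and rows downward; lengths in m; the calibration is good to about 2 mm. A picture is of the moment at which its call begins: read the wrist's pose just before it. get_calibration takes no time and is no camera call; for the wrist camera it gives the pose at the moment of the call.
- r.finish_job(): hands the job in; it is judged then, once.
The state is a dict: "t": time; "qpos": joint angles; "qvel": joint speeds; "effort": joint torques, N m; "position": TCP position; "ee_rot": TCP orientation; "force": force on the tool from outside, world axes, zero at the start; "moment": the same for the moment, N m; "opening": finger opening in m; "grasp_force": force on a finger pad.
Only numpy, scipy, OpenCV 4.12 (cv2) and the standard library are available. Lean on these libraries where they do the work, as an engineer would, in place of code of your own. Each camera call takes 0.05 s, during which the arm holds its last target. There are 200 camera calls.

## Working session

There is one attempt and no reset: what is moved stays moved. The work goes in short steps, Python scripts to look and compute and a tool call to move; the robot and the scene stay as the last step left them, time stands still between calls to the robot, and variables do not carry over. Pictures are saved under pics/ and viewed, at most 10 in all, crops included, and the job is handed in when it is done.

Besides the shell and the picture viewer there is one more tool, called after "Call:" in YAML: its name, and indented under it one key for each argument. carry_out: Moves the arm, as the interface text tells. Its arguments: {"type":"object","properties":{"translation":{"type":"array","items":{"type":"array","items":{"type":"number"}}},"spin":{"type":"array","items":{"type":"number"}},"jaw":{"type":"number"},"newtons":{"type":"number"}},"required":["translation","spin"]}

```bash
mkdir -p pics; python3 - <<'E'
from workcell import r
import cv2,numpy as np
s=r.get_state();print(s['t'],s['position'],s['ee_rot'],r.hold_point_z,s['opening'])
ims=[]
for n in ['scene','top']:
    c=r.get_calibration(n);print(n,c)
    im=r.grab_frame(n);np.save(f'pics/{n}0.npy',im);cv2.imwrite(f'pics/{n}0.png',im[:,:,::-1])
E
```

```text
0.0 [0.28276959 0.61211602 0.23737182] [[-9.07800478e-01  4.19401065e-01 -1.01902532e-03]
 [ 4.19402297e-01  9.07798203e-01 -2.03390100e-03]
 [ 7.20491130e-05 -2.27375786e-03 -9.99997412e-01]] 0.0187 0.0878904242600331
scene {'fx': 440.64442757832205, 'fy': 440.64442757832205, 'cx': 312.4503066361259, 'cy': 242.91499623166868, 'xyz': array([-0.06377575, -0.54846096,  0.6194102 ]), 'attitude': array([[ 0.5852794 ,  0.45716918, -0.66965988],
       [-0.81080653,  0.32348058, -0.48780435],
       [-0.00638715,  0.82846644,  0.56000228]])}
top {'fx': 463.3503925935626, 'fy': 463.3503925935626, 'cx': 319.42386325225283, 'cy': 244.98647498002455, 'xyz': array([ 0.54895276, -0.04369835,  1.19098446]), 'attitude': array([[ 0.00221923,  0.99803632, -0.06259853],
       [-0.99971485,  0.0037026 ,  0.02359053],
       [ 0.02377598,  0.06252833,  0.99775995]])}
```

View pics/top0.png

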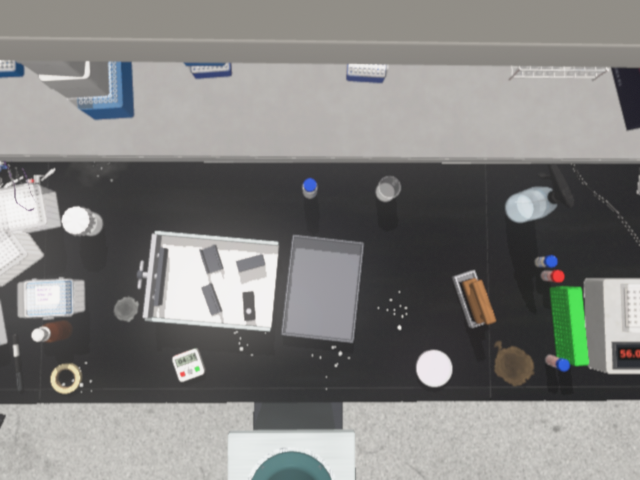

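View pics/scene0.png

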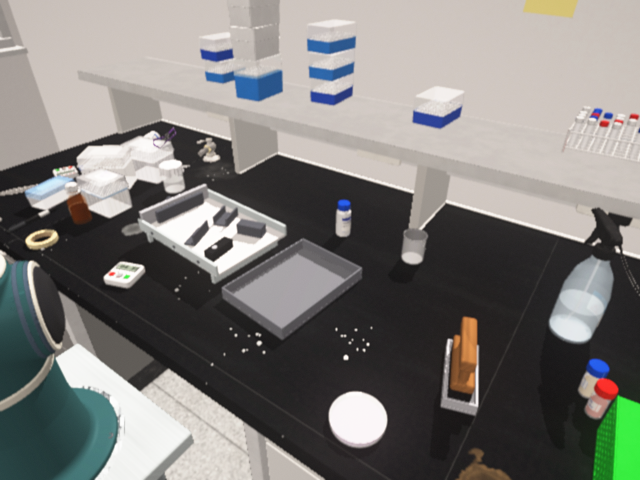

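The top view shows the stage at cols 145-278, rows 232-330, with its open end to the right. The tray is at cols 283-363, rows 236-341, and the brush in its holder is around (474,299). The bottle is at (310,188) and the beaker at (388,188).

```bash
cat > h.py <<'E'
from workcell import r
import cv2,numpy as np
def ray(cal,uv,z):
    u,v=uv
    d=cal['attitude']@np.array([(u-cal['cx'])/cal['fx'],-(v-cal['cy'])/cal['fy'],-1.])
    return (cal['xyz']+d*(z-cal['xyz'][2])/d[2])[:2]
def rect(cnt,cal,z):
    P=np.array([ray(cal,p,z) for p in cnt.reshape(-1,2)],np.float32)
    (c,wh,a)=cv2.minAreaRect(P*1000)
    return np.round(c,1),np.round(wh,1),round(a,1),np.round(cv2.boxPoints((c,wh,a)),0).tolist()
E
python3 - <<'E'
from h import *
im=np.load('pics/top0.npy');c=r.get_calibration('top')
a=cv2.resize(im[222:352,130:380],None,fx=3,fy=3,interpolation=cv2.INTER_CUBIC)
b=cv2.resize(im[260:340,440:510],None,fx=2.5,fy=2.5,interpolation=cv2.INTER_CUBIC)
o=np.zeros((600,750,3),np.uint8);o[:390]=a;o[395:595,:175]=b
s=cv2.resize(np.load('pics/scene0.npy')[305:425,425:495],None,fx=1.7,fy=1.7);o[395:395+s.shape[0],200:200+s.shape[1]]=s
cv2.imwrite('pics/crop.png',o[:,:,::-1])
hsv=cv2.cvtColor(im,cv2.COLOR_RGB2HSV);H,S,V=[hsv[...,i].astype(int) for i in range(3)]
def big(m,box,z,n,k=1):
    M=np.zeros(m.shape,np.uint8);x0,y0,x1,y1=box;M[y0:y1,x0:x1]=m[y0:y1,x0:x1]
    cs=sorted(cv2.findContours(M,0,cv2.CHAIN_APPROX_NONE)[0],key=cv2.contourArea)[::-1][:k]
    for q in cs: print(n,cv2.contourArea(q),*rect(q,c,z))
big((V>150),(135,225,281,340),.066,'stage')
big((V>60)&(V<150),(280,230,370,348),.03,'tray')
big((V<120),(168,243,275,320),.065,'cuts',5)
big((S>100)&(V>80),(455,270,500,330),.096,'grip')
big((V>90),(450,265,500,330),.022,'holder+brush')
big((S>100)&(V>80),(300,175,320,195),.09,'cap')
E
```

```text
stage 11394.0 [533.7 196.3] [320.4 216.9] 85.1 [[412.0, 46.0], [628.0, 27.0], [655.0, 347.0], [439.0, 365.0]]
tray 8478.5 [514.2 -78.3] [290.7 211.2] 0.3 [[368.0, 27.0], [369.0, -185.0], [660.0, -183.0], [659.0, 28.0]]
cuts 182.5 [472.6  99.6] [64.7 23.5] 4.2 [[439.0, 109.0], [441.0, 86.0], [506.0, 90.0], [504.0, 114.0]]
cuts 20.5 [580.2 206.3] [51.4  4.5] 19.3 [[555.0, 200.0], [557.0, 196.0], [605.0, 213.0], [604.0, 217.0]]
cuts 7.5 [462.3  40. ] [43.1  2.4] 0.5 [[441.0, 41.0], [441.0, 39.0], [484.0, 39.0], [484.0, 41.0]]
cuts 4.0 [485.  176.7] [48.7  2.5] 21.4 [[462.0, 169.0], [463.0, 167.0], [508.0, 184.0], [507.0, 187.0]]
cuts 1.0 [610.3 181. ] [12.3  2.3] 19.2 [[604.0, 180.0], [605.0, 178.0], [616.0, 182.0], [616.0, 184.0]]
grip 846.5 [ 485.1 -448.6] [113.8  48.7] 18.8 [[423.0, -444.0], [439.0, -490.0], [547.0, -453.0], [531.0, -407.0]]
holder+brush 1425.0 [ 487.9 -463.2] [142.9  72. ] 18.5 [[409.0, -452.0], [432.0, -520.0], [567.0, -475.0], [544.0, -406.0]]
cap 129.0 [763.4 -45.6] [31.5 31.2] 0.4 [[748.0, -30.0], [748.0, -61.0], [779.0, -61.0], [779.0, -30.0]]
```

View pics/crop.png

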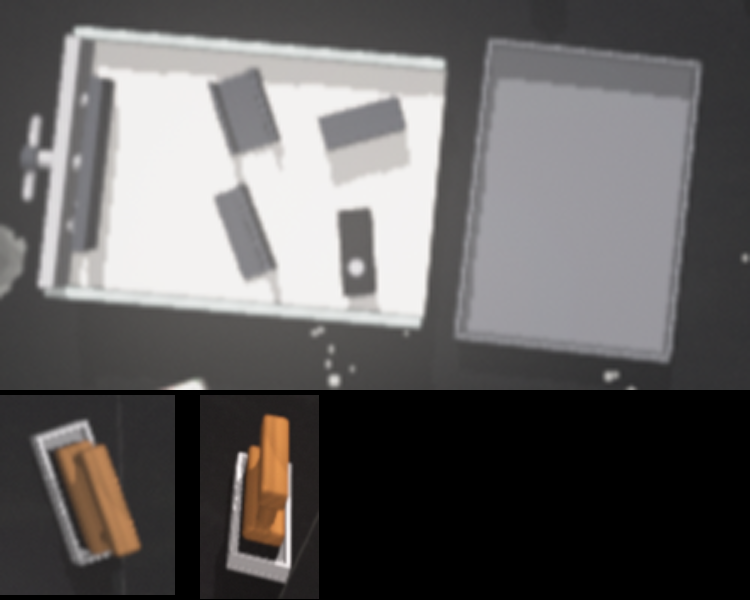

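The crop shows the two ends of the stage's open edge at crop (446,60) and (421,327). The tray rim corners are at (489,40), (701,62), (670,360) and (457,337). The grip bar in the lower-left inset runs from (94,445) to (129,552).

```bash
cat >> h.py <<'E'
def plan(pos,yaw=None,n=None):
    """rows: shift (tool axes) & spin, from the measured pose to pos with tool-y heading yaw"""
    s=r.get_state();R=s['ee_rot'];th=np.arctan2(R[1,1],R[0,1]);sp=0 if yaw is None else -((yaw-th+np.pi)%(2*np.pi)-np.pi)
    d=np.array(pos)-s['position'];k=n or int(np.ceil(max(np.linalg.norm(d)/.041,abs(sp)/.124)))
    rows=[];
    for i in range(k):
        a=i*sp/k;Rz=np.array([[np.cos(a),-np.sin(a),0],[np.sin(a),np.cos(a),0],[0,0,1]])
        rows.append(np.round((R@Rz).T@(d/k),4).tolist())
    print('t',s['t'],'pos',s['position'].round(4),'th',round(th,4),'| rows',k,'spin each',round(sp/k,4))
    for i in range(0,k,5): print(rows[i:i+5])
E
python3 - <<'E'
from h import *
c=r.get_calibration('top')
f=lambda P,z:np.array([ray(c,(p[0]/3+130-.33,p[1]/3+222-.33),z) for p in P])
g=lambda P,z:np.array([ray(c,(p[0]/2.5+440-.3,(p[1]-395)/2.5+260-.3),z) for p in P])
E=f([(446,60),(421,327),(75,27),(40,288)],.066);print('stage rail',E.round(4).tolist())
ax=E[0]-E[1];yw=np.arctan2(ax[1],ax[0]);print('yaw from edge',yw,np.linalg.norm(ax))
for a,b in((0,2),(1,3)): d=E[b]-E[a];print('rail yaw',np.arctan2(d[1],d[0])-np.pi/2,np.linalg.norm(d))
print('jaw foot top',f([(95,78),(77,250)],.08))
T=f([(489,40),(701,62),(670,360),(457,337)],.03);print('tray',T.round(4).tolist(),T.mean(0));d=T[0]-T[3];print(np.arctan2(d[1],d[0]),np.linalg.norm(d),np.linalg.norm(T[1]-T[0]))
mid=(E[0]+E[1])/2
yw=-.085
R=np.array([[np.cos(yw),-np.sin(yw)],[np.sin(yw),np.cos(yw)]])
O=mid+R@[0,.15];print('edge mid',mid,'stage O',O,'tray in stage',(T.mean(0)-O)@R)
C=f([(247,112),(363,125),(245,232),(356,252)],.066);print('cuts stage',((C-O)@R).round(3).tolist())
B=g([(85,447),(103,443),(140,548),(118,556)],.1);print('bar top',B.round(4).tolist(),B.mean(0))
d=(B[2]+B[3]-B[0]-B[1]);print('brush yaw',np.arctan2(d[1],d[0])+np.pi,np.linalg.norm(d)/2)
Hd=g([(32,436),(87,420),(108,550),(77,565)],.022);print('holder',Hd.round(4).tolist())
print('beaker',ray(c,(390,185),.069),ray(c,(388,199),0))
t=T.mean(0)-R@[0,.105+.045]; print('prepush',t)
plan([t[0],t[1],.12],yw)
E
```

```text
stage rail [[0.6272, 0.0296], [0.4131, 0.0479], [0.6527, 0.3282], [0.444, 0.3508]]
yaw from edge -0.08524459839413562 0.21492140892018616
rail yaw -0.08517835780302918 0.29971958254340164
rail yaw -0.10182186167104357 0.3044829665704406
jaw foot top [[0.61084999 0.30682467]
 [0.47505972 0.31772236]]
tray [[0.6467, -0.0039], [0.6289, -0.1817], [0.3816, -0.1551], [0.4006, 0.0211]] [ 0.51441436 -0.07990975]
-0.10105295761719842 0.24737264657330826 0.17872578561807168
edge mid [0.52016497 0.03871285] stage O [0.53289963 0.18817131] tray in stage [ 0.00434093 -0.26868255]
cuts stage [[0.051, 0.005], [0.049, -0.088], [-0.044, -0.003], [-0.053, -0.093]]
bar top [[0.5345, -0.435], [0.5383, -0.4523], [0.4397, -0.4855], [0.4322, -0.4644]] [ 0.48617713 -0.45928778]
brush yaw 0.3021563953677102 0.10526872729186422
holder [[0.5445, -0.409], [0.5609, -0.4655], [0.4299, -0.4844], [0.4149, -0.4526]]
beaker [ 0.76758762 -0.24326255] [ 0.74420434 -0.25004165]
prepush [ 0.50167971 -0.2293682 ]
t 0.1 pos [0.2828 0.6122 0.2375] th 1.138 | rows 22 spin each 0.0556
[[-0.0251, -0.0305, 0.0054], [-0.0267, -0.0291, 0.0054], [-0.0283, -0.0276, 0.0054], [-0.0298, -0.026, 0.0054], [-0.0312, -0.0243, 0.0054]]
[[-0.0325, -0.0225, 0.0054], [-0.0337, -0.0207, 0.0054], [-0.0348, -0.0187, 0.0054], [-0.0358, -0.0168, 0.0054], [-0.0367, -0.0148, 0.0054]]
[[-0.0374, -0.0127, 0.0054], [-0.0381, -0.0106, 0.0054], [-0.0386, -0.0085, 0.0054], [-0.039, -0.0063, 0.0054], [-0.0393, -0.0041, 0.0054]]
[[-0.0395, -0.002, 0.0054], [-0.0395, 0.0002, 0.0054], [-0.0394, 0.0024, 0.0054], [-0.0392, 0.0046, 0.0054], [-0.0389, 0.0068, 0.0054]]
[[-0.0385, 0.0089, 0.0054], [-0.0379, 0.0111, 0.0054]]
```

Call:
carry_out:
  translation:
    - [-0.025, -0.03, 0.005]
    - [-0.027, -0.029, 0.005]
    - [-0.028, -0.028, 0.005]
    - [-0.03, -0.026, 0.005]
    - [-0.031, -0.024, 0.005]
  spin: [0.056, 0.056, 0.056, 0.056, 0.056]

```text
t: 0.52
position: [0.3326, 0.4199, 0.2128]
ee_rot: [[-0.755, 0.656, -0.001], [0.656, 0.755, -0.001], [-0.0, -0.001, -1.0]]
force: [0.1, 0.5, 0.8]
opening: 0.0882
grasp_force: 0.0
```

Call:
carry_out:
  translation:
    - [-0.032, -0.022, 0.005]
    - [-0.034, -0.021, 0.005]
    - [-0.035, -0.019, 0.005]
    - [-0.036, -0.017, 0.005]
    - [-0.037, -0.015, 0.005]
  spin: [0.056, 0.056, 0.056, 0.056, 0.056]

```text
t: 0.93
position: [0.3816, 0.2279, 0.1882]
ee_rot: [[-0.545, 0.839, -0.0], [0.839, 0.545, -0.0], [-0.0, -0.0, -1.0]]
force: [-0.3, -0.1, -0.2]
opening: 0.0882
grasp_force: 0.0
```

Call:
carry_out:
  translation:
    - [-0.037, -0.013, 0.005]
    - [-0.038, -0.011, 0.005]
    - [-0.039, -0.008, 0.005]
    - [-0.039, -0.006, 0.005]
    - [-0.039, -0.004, 0.005]
  spin: [0.056, 0.056, 0.056, 0.056, 0.056]

```text
t: 1.35
position: [0.4306, 0.0368, 0.1634]
ee_rot: [[-0.291, 0.957, 0.0], [0.957, 0.291, 0.0], [-0.0, 0.0, -1.0]]
force: [-0.2, 0.4, -0.5]
opening: 0.0881
grasp_force: 0.0
```

Call:
carry_out:
  translation:
    - [-0.04, -0.002, 0.005]
    - [-0.04, 0.0, 0.005]
    - [-0.039, 0.002, 0.005]
    - [-0.039, 0.005, 0.005]
    - [-0.039, 0.007, 0.005]
  spin: [0.056, 0.056, 0.056, 0.056, 0.056]

```text
t: 1.77
position: [0.479, -0.1553, 0.1382]
ee_rot: [[-0.015, 1.0, -0.0], [1.0, 0.015, 0.0], [0.0, -0.0, -1.0]]
force: [1.7, 0.2, 0.8]
opening: 0.088
grasp_force: 0.0
```

Call:
carry_out:
  translation:
    - [-0.038, 0.009, 0.005]
    - [-0.038, 0.011, 0.005]
    - [0, 0, 0]
    - [0, 0, 0]
  spin: [0.056, 0.056, 0, 0]

```text
t: 2.1
position: [0.4981, -0.2311, 0.1277]
ee_rot: [[0.097, 0.995, -0.002], [0.995, -0.097, 0.001], [0.001, -0.002, -1.0]]
force: [-0.6, 1.3, -0.6]
opening: 0.0881
grasp_force: 0.0
```

```bash
python3 - <<'E'
from h import *
print(r.get_state()['force'],r.get_state()['qpos'])
plan([.5015,-.229,.016],-.085)
E
```

```text
[-0.64963746  1.33253623 -0.56616924] [-4.79830825e-01  1.25130063e-01  1.98457956e+00  1.58504030e-04
  1.03382179e+00 -3.82863085e-01]
t 2.1 pos [ 0.4981 -0.2311  0.1277] th -0.097 | rows 3 spin each -0.004
[[0.0008, 0.0011, 0.0372], [0.0008, 0.0011, 0.0372], [0.0008, 0.0011, 0.0372]]
```

Call:
carry_out:
  translation:
    - [0.001, 0.002, 0.037]
    - [0.001, 0.002, 0.037]
    - [0.0, 0.0, 0.037]
    - [0.02, 0, 0]
    - [0.015, 0, 0]
  spin: [-0.006, -0.006, 0, 0, 0]

```text
t: 2.52
position: [0.5016, -0.1896, 0.0139]
ee_rot: [[0.081, 0.997, -0.008], [0.997, -0.081, 0.004], [0.003, -0.008, -1.0]]
force: [0.2, -0.4, -0.4]
opening: 0.0885
grasp_force: 0.0
```

Call:
carry_out:
  translation:
    - [0.008, 0, 0]
    - [0.008, 0, 0]
    - [0.008, 0, 0]
    - [0.008, 0, 0]
    - [0.008, 0, 0]
  spin: [0, 0, 0, 0, 0]

```text
t: 2.93
position: [0.5093, -0.153, 0.0185]
ee_rot: [[0.081, 0.997, 0.001], [0.997, -0.081, -0.001], [-0.001, 0.001, -1.0]]
force: [0.3, -3.7, -1.3]
opening: 0.0882
grasp_force: 2.1
```

Call:
carry_out:
  translation:
    - [0.006, 0, 0]
    - [0.006, 0, 0]
    - [0.003, 0, 0]
    - [0, 0, 0]
  spin: [0, 0, 0, 0]

```text
t: 3.27
position: [0.5108, -0.1378, 0.0184]
ee_rot: [[0.082, 0.997, 0.001], [0.997, -0.082, -0.0], [0.0, 0.001, -1.0]]
force: [0.7, -1.7, 1.3]
opening: 0.0881
grasp_force: 0.7
```

Call:
carry_out:
  translation:
    - [0.004, 0, 0]
    - [0.003, 0, 0]
    - [0, 0, 0]
  spin: [0, 0, 0]

```text
t: 3.52
position: [0.5113, -0.1315, 0.0183]
ee_rot: [[0.082, 0.997, 0.001], [0.997, -0.082, -0.001], [-0.0, 0.001, -1.0]]
force: [-0.5, -3.4, 3.1]
opening: 0.0881
grasp_force: 1.8
```

Call:
carry_out:
  translation:
    - [0.002, 0, 0]
    - [0.002, 0, 0]
    - [0, 0, 0]
  spin: [0, 0, 0]

```text
t: 3.77
position: [0.5117, -0.1279, 0.0183]
ee_rot: [[0.082, 0.997, 0.001], [0.997, -0.082, -0.001], [-0.001, 0.001, -1.0]]
force: [-0.4, -5.2, 2.8]
opening: 0.0883
grasp_force: 2.6
```

Call:
carry_out:
  translation:
    - [0.002, 0, 0]
    - [0.002, 0, 0]
    - [0, 0, 0]
  spin: [0, 0, 0]

```text
t: 4.02
position: [0.5119, -0.1244, 0.0184]
ee_rot: [[0.082, 0.997, 0.001], [0.997, -0.082, -0.002], [-0.002, 0.001, -1.0]]
force: [-0.8, -8.1, 2.6]
opening: 0.0878
grasp_force: 3.7
```

Call:
carry_out:
  translation:
    - [0.002, 0, 0]
    - [0.002, 0, 0]
    - [0, 0, 0]
  spin: [0, 0, 0]

```text
t: 4.27
position: [0.5116, -0.124, 0.0184]
ee_rot: [[0.082, 0.997, 0.0], [0.997, -0.082, -0.007], [-0.007, 0.001, -1.0]]
force: [-4.6, -22.7, 3.2]
opening: 0.0881
grasp_force: 11.7
```

Call:
carry_out:
  translation:
    - [0.002, 0, 0]
    - [0.0, 0, 0]
  spin: [0, 0]

```text
t: 4.43
position: [0.5114, -0.1237, 0.0184]
ee_rot: [[0.082, 0.997, -0.0], [0.997, -0.082, -0.009], [-0.009, 0.001, -1.0]]
force: [-5.9, -29.2, 2.8]
opening: 0.0881
grasp_force: 15.5
```

```bash
python3 - <<'E'
from h import *
im=r.grab_frame('scene');a=cv2.resize(im[180:350,150:400],None,fx=3.2,fy=3.2,interpolation=cv2.INTER_CUBIC)
cv2.imwrite('pics/push.png',a[:,:,::-1]);print(r.get_state()['force'],r.get_state()['position'])
E
```

```text
[ -6.94459783 -30.01699842   2.38757596] [ 0.51143447 -0.12375008  0.01846849]
```

View pics/push.png

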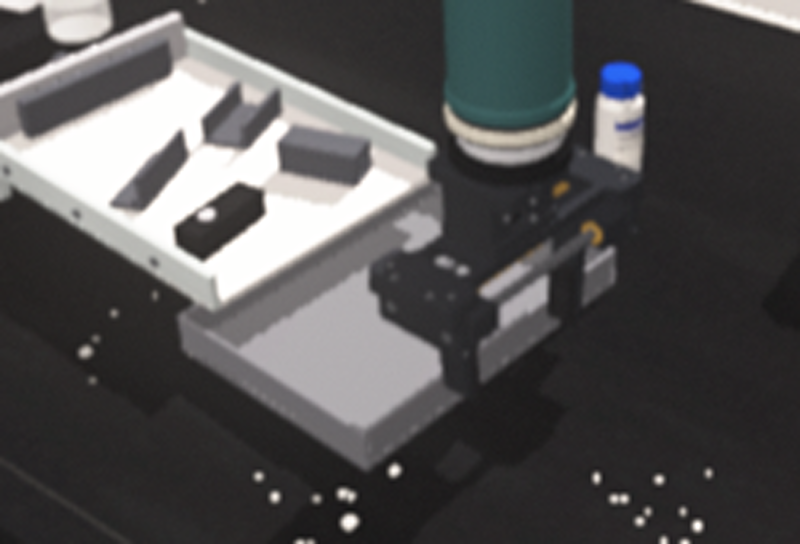

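The tray's rear wall is now under the overhang, with its near corner at about (185,325) in the crop. The force rose to 30 N without further motion, so it has stopped against the leg panel. Next I back off and go to the brush.

Call:
carry_out:
  translation:
    - [-0.01, 0, 0]
    - [-0.025, 0, 0]
    - [0, 0, -0.04]
    - [0, 0, -0.04]
    - [0, 0, -0.04]
  spin: [0, 0, 0, 0, 0]

```text
t: 4.9
position: [0.5073, -0.1514, 0.1373]
ee_rot: [[0.084, 0.996, -0.004], [0.996, -0.084, 0.003], [0.003, -0.004, -1.0]]
force: [0.9, -0.3, 0.5]
opening: 0.0882
grasp_force: 0.0
```

Call:
carry_out:
  translation:
    - [0, 0, -0.04]
    - [0, 0, 0]
  spin: [0, 0]

```text
t: 5.07
position: [0.5141, -0.1532, 0.1867]
ee_rot: [[0.083, 0.996, 0.014], [0.997, -0.083, -0.003], [-0.002, 0.014, -1.0]]
force: [1.3, -0.2, 1.0]
opening: 0.0878
grasp_force: 0.0
```

```bash
python3 - <<'E'
from h import *
plan([.486,-.459,.2],-1.256)
E
```

```text
t 5.0667 pos [ 0.5141 -0.1532  0.1867] th -0.0826 | rows 10 spin each 0.1173
[[-0.0307, -0.0003, -0.0013], [-0.0305, 0.0033, -0.0013], [-0.0299, 0.0069, -0.0013], [-0.0289, 0.0103, -0.0013], [-0.0275, 0.0137, -0.0013]]
[[-0.0257, 0.0168, -0.0013], [-0.0236, 0.0197, -0.0013], [-0.0211, 0.0223, -0.0013], [-0.0184, 0.0246, -0.0013], [-0.0153, 0.0266, -0.0013]]
```

Call:
carry_out:
  translation:
    - [-0.031, 0.0, -0.001]
    - [-0.03, 0.003, -0.001]
    - [-0.03, 0.007, -0.001]
    - [-0.029, 0.01, -0.001]
    - [-0.028, 0.014, -0.001]
  spin: [0.117, 0.117, 0.117, 0.117, 0.117]

```text
t: 5.48
position: [0.4946, -0.3056, 0.1822]
ee_rot: [[0.623, 0.782, -0.0], [0.782, -0.623, 0.002], [0.002, -0.001, -1.0]]
force: [-0.0, -0.1, -0.5]
opening: 0.0881
grasp_force: 0.0
```

Call:
carry_out:
  translation:
    - [-0.026, 0.017, -0.001]
    - [-0.024, 0.02, -0.001]
    - [-0.021, 0.022, -0.001]
    - [-0.018, 0.025, -0.001]
    - [-0.015, 0.027, -0.001]
  spin: [0.117, 0.117, 0.117, 0.117, 0.117]

```text
t: 5.9
position: [0.482, -0.4598, 0.1867]
ee_rot: [[0.952, 0.308, -0.0], [0.308, -0.952, 0.003], [0.001, -0.003, -1.0]]
force: [1.4, -0.8, 0.1]
opening: 0.0882
grasp_force: 0.0
```

Call:
carry_out:
  translation:
    - [0, 0, 0]
    - [0, 0, 0]
    - [0, 0, 0]
  spin: [0, 0, 0]

```text
t: 6.15
position: [0.482, -0.4583, 0.1867]
ee_rot: [[0.949, 0.314, -0.001], [0.314, -0.949, 0.003], [0.0, -0.003, -1.0]]
force: [-0.3, 0.2, 0.3]
opening: 0.0883
grasp_force: 0.0
```

```bash
python3 - <<'E'
from h import *
c=r.get_calibration('wrist');im=r.grab_frame('wrist');np.save('pics/w1.npy',im)
cv2.imwrite('pics/w1.png',im[:,:,::-1]);print(c['xyz'],c['attitude'].round(3).tolist())
hsv=cv2.cvtColor(im,cv2.COLOR_RGB2HSV);M=((hsv[...,1]>100)&(hsv[...,2]>80)).astype(np.uint8)
q=max(cv2.findContours(M,0,cv2.CHAIN_APPROX_NONE)[0],key=cv2.contourArea)
print(rect(q,c,.1))
cv2.imwrite('pics/w1.png',im[:,:,::-1])
plan([.486,-.459,.2],-1.256)
E
```

```text
[ 0.55127488 -0.43664031  0.33271678] [[0.314, 0.911, 0.267], [-0.949, 0.302, 0.085], [-0.003, -0.28, 0.96]]
(array([ 487.1, -457.1]), array([108.9,  28.7]), 18.6, [[431.0, -461.0], [440.0, -488.0], [543.0, -453.0], [534.0, -426.0]])
t 6.2 pos [ 0.4822 -0.4579  0.1869] th -1.2507 | rows 1 spin each 0.0053
[[0.0033, 0.0022, -0.0131]]
```

View pics/w1.png

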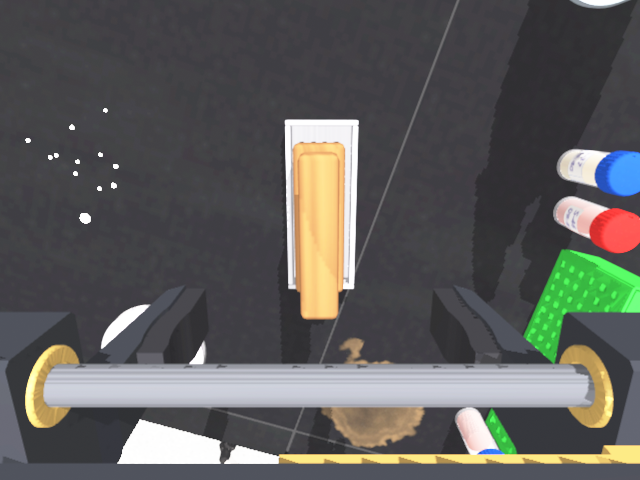

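The wrist view shows the bar spanning (301-339, 153-319), aligned with the tool's x axis. The holder rim corners are at (286,120), (358,120), (354,289) and (289,289).

```bash
python3 - <<'E'
from h import *
im=np.load('pics/w1.npy')
c=r.get_calibration('wrist')
f=lambda P,z:np.array([ray(c,p,z) for p in P])
B=f([(302,153),(338,153),(339,319),(301,319)],.1);print('bar',B.mean(0));d=B[0]+B[1]-B[2]-B[3];print(np.arctan2(d[1],d[0]),np.linalg.norm(d)/2,np.linalg.norm(B[2]-B[3]))
H=f([(286,120),(358,120),(354,289),(289,289)],.022);print('holder',H.mean(0));d=H[0]+H[1]-H[2]-H[3];print(np.arctan2(d[1],d[0]),np.linalg.norm(d)/2,np.linalg.norm(H[1]-H[0]))
m=B.mean(0);plan([m[0],m[1],.071],-1.25)
E
```

```text
bar [ 0.48455945 -0.45822747]
0.3206335787412987 0.10293660579381463 0.02397860793200917
holder [ 0.48682868 -0.45885785]
0.3189323874467454 0.13379665502369512 0.05268357093367737
t 6.2 pos [ 0.4822 -0.4579  0.1869] th -1.2507 | rows 3 spin each -0.0002
[[0.0007, 0.0005, 0.0386], [0.0007, 0.0005, 0.0386], [0.0007, 0.0005, 0.0386]]
```

Call:
carry_out:
  translation:
    - [0.001, 0.001, 0.039]
    - [0.001, 0, 0.039]
    - [0, 0, 0.038]
    - [0, 0, 0]
    - [0, 0, 0]
  spin: [0, 0, 0, 0, 0]

```text
t: 6.62
position: [0.483, -0.4563, 0.069]
ee_rot: [[0.949, 0.315, -0.005], [0.315, -0.949, 0.005], [-0.003, -0.007, -1.0]]
force: [0.6, -0.1, -1.1]
opening: 0.0885
grasp_force: 0.0
```

Call:
carry_out:
  translation:
    - [0, 0, 0]
    - [0, 0, 0]
    - [0, 0, 0]
    - [0, 0, 0]
    - [0, 0, 0]
  spin: [0, 0, 0, 0, 0]
  jaw: 0.0
  newtons: 50

```text
t: 7.03
position: [0.4853, -0.4605, 0.0737]
ee_rot: [[0.95, 0.313, 0.002], [0.313, -0.95, -0.002], [0.001, 0.003, -1.0]]
force: [0.6, 0.3, -1.0]
opening: 0.057
grasp_force: 0.0
```

Call:
carry_out:
  translation:
    - [0, 0, 0]
    - [0, 0, 0]
    - [0, 0, 0]
    - [0, 0, 0]
    - [0, 0, 0]
  spin: [0, 0, 0, 0, 0]

```text
t: 7.45
position: [0.4843, -0.4595, 0.0715]
ee_rot: [[0.95, 0.313, -0.0], [0.313, -0.95, 0.0], [-0.0, -0.001, -1.0]]
force: [-0.7, 0.7, -0.3]
opening: 0.0238
grasp_force: 29.0
```

Call:
carry_out:
  translation:
    - [0, 0, -0.02]
    - [0, 0, -0.03]
    - [0, 0, -0.04]
    - [0, 0, -0.04]
    - [0, 0, -0.02]
  spin: [0, 0, 0, 0, 0]

```text
t: 7.87
position: [0.4858, -0.461, 0.227]
ee_rot: [[0.95, 0.313, 0.004], [0.313, -0.95, -0.004], [0.003, 0.005, -1.0]]
force: [1.3, 0.5, -0.3]
opening: 0.0232
grasp_force: 49.8
```

```bash
cat >> h.py <<'E'
YW=-.087;O=np.array([.5329,.1882]);RS=np.array([[np.cos(YW),-np.sin(YW)],[np.sin(YW),np.cos(YW)]])
def st(x,y): return O+RS@[x,y]
def where():
    s=r.get_state();R=s['ee_rot'];print('t',round(s['t'],2),'stage xy',(RS.T@(s['position'][:2]-O)).round(4),'z',s['position'][2].round(4),'th-rel',round(np.arctan2(R[1,1],R[0,1])+np.pi/2-YW,4),'F',(s['force']).round(1),'grip',s['opening'].round(4),s['grasp_force'].round(0))
E
python3 - <<'E'
from h import *
plan([*st(.04,.09),.2],YW-np.pi/2,19)
E
```

```text
t 7.8667 pos [ 0.4858 -0.461   0.227 ] th -1.252 | rows 19 spin each 0.0214
[[0.0169, -0.0352, 0.0013], [0.0161, -0.0356, 0.0013], [0.0153, -0.0359, 0.0013], [0.0146, -0.0362, 0.0013], [0.0138, -0.0365, 0.0013]]
[[0.013, -0.0368, 0.0013], [0.0122, -0.0371, 0.0013], [0.0114, -0.0373, 0.0013], [0.0106, -0.0376, 0.0013], [0.0098, -0.0378, 0.0013]]
[[0.009, -0.038, 0.0013], [0.0082, -0.0382, 0.0013], [0.0074, -0.0383, 0.0013], [0.0066, -0.0385, 0.0013], [0.0057, -0.0386, 0.0013]]
[[0.0049, -0.0387, 0.0013], [0.0041, -0.0388, 0.0013], [0.0033, -0.0389, 0.0013], [0.0024, -0.039, 0.0013]]
```

Call:
carry_out:
  translation:
    - [0.017, -0.035, 0.001]
    - [0.016, -0.036, 0.001]
    - [0.015, -0.036, 0.001]
    - [0.015, -0.036, 0.001]
    - [0.014, -0.036, 0.001]
  spin: [0.0214, 0.0214, 0.0214, 0.0214, 0.0214]

```text
t: 8.28
position: [0.5092, -0.2646, 0.216]
ee_rot: [[0.978, 0.208, -0.001], [0.208, -0.978, 0.001], [-0.001, -0.001, -1.0]]
force: [0.3, -0.4, -2.3]
opening: 0.0232
grasp_force: 49.9
```

Call:
carry_out:
  translation:
    - [0.013, -0.037, 0.001]
    - [0.012, -0.037, 0.001]
    - [0.011, -0.037, 0.001]
    - [0.011, -0.038, 0.001]
    - [0.01, -0.038, 0.001]
  spin: [0.0214, 0.0214, 0.0214, 0.0214, 0.0214]

```text
t: 8.7
position: [0.5339, -0.0705, 0.2112]
ee_rot: [[0.995, 0.103, -0.001], [0.103, -0.995, 0.0], [-0.001, -0.0, -1.0]]
force: [0.5, 0.0, -1.3]
opening: 0.0235
grasp_force: 49.9
```

Call:
carry_out:
  translation:
    - [0.009, -0.038, 0.001]
    - [0.008, -0.038, 0.001]
    - [0.007, -0.038, 0.001]
    - [0.007, -0.038, 0.001]
    - [0.006, -0.039, 0.001]
  spin: [0.0214, 0.0214, 0.0214, 0.0214, 0.0214]

```text
t: 9.12
position: [0.5591, 0.1224, 0.2061]
ee_rot: [[1.0, -0.003, -0.001], [-0.003, -1.0, -0.0], [-0.001, 0.0, -1.0]]
force: [1.2, -0.4, -2.1]
opening: 0.0232
grasp_force: 49.9
```

Call:
carry_out:
  translation:
    - [0.005, -0.039, 0.001]
    - [0.004, -0.039, 0.001]
    - [0.003, -0.039, 0.001]
    - [0.002, -0.039, 0.001]
    - [0, 0, 0]
  spin: [0.0214, 0.0214, 0.0214, 0.0214, 0]

```text
t: 9.53
position: [0.5786, 0.2827, 0.2017]
ee_rot: [[0.996, -0.084, -0.0], [-0.084, -0.996, 0.003], [-0.001, -0.003, -1.0]]
force: [-0.2, 0.8, -1.5]
opening: 0.0236
grasp_force: 49.9
```

Call:
carry_out:
  translation:
    - [0, 0, 0]
    - [0, 0, 0]
    - [0, 0, 0]
  spin: [0, 0, 0]

```text
t: 9.78
position: [0.5786, 0.2748, 0.2021]
ee_rot: [[0.996, -0.088, -0.001], [-0.088, -0.996, -0.001], [-0.001, 0.001, -1.0]]
force: [-0.7, -0.4, -1.5]
opening: 0.0236
grasp_force: 49.9
```

```bash
python3 - <<'E'
from h import *
where()
im=r.grab_frame('wrist');cv2.imwrite('pics/w2.png',im[:,:,::-1])
c=r.get_calibration('wrist');print(c['xyz'],c['attitude'])
plan([*st(.04,.09),.135],YW-np.pi/2)
E
```

```text
Traceback (most recent call last):
  File "h.py", line 24, in where
    s=r.get_state();R=s['ee_rot'];print('t',round(s['t'],2),'stage xy',(RS.T@(s['position'][:2]-O)).round(4),'z',s['position'][2].round(4),'th-rel',round(np.arctan2(R[1,1],R[0,1])+np.pi/2-YW,4),'F',(s['force']).round(1),'grip',s['opening'].round(4),s['grasp_force'].round(0))
                                                                                                                                                                                                                                   ^^^^^^^^^^^^^^^^^^
AttributeError: 'float' object has no attribute 'round'
```

```bash
sed -i "s/,'grip'.*)$/)/" h.py; python3 - <<'E'
from h import *
where()
im=r.grab_frame('wrist');cv2.imwrite('pics/w2.png',im[:,:,::-1])
plan([*st(.04,.09),.135],YW-np.pi/2)
E
```

```text
t 9.78 stage xy [0.038  0.0902] z 0.2021 th-rel -0.0015 F [-0.7 -0.4 -1.5]
t 9.8333 pos [0.5788 0.2745 0.2024] th -1.66 | rows 2 spin each -0.0011
[[0.0009, -0.0, 0.0337], [0.0009, -0.0, 0.0337]]
```

View pics/w2.png

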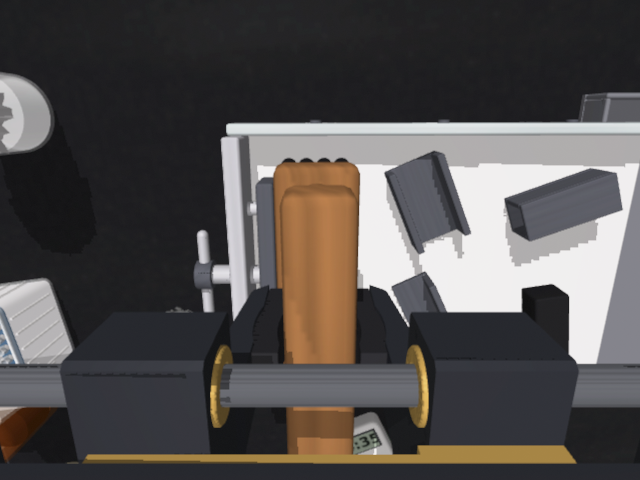

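The wrist view shows the rail straight along row 128, with the jaw's right edge at about col 275. The brush is between the jaw and the off-cuts, the nearest of which is the channel at (387,175).

```bash
python3 - <<'E'
from h import *
c=r.get_calibration('wrist')
q=lambda p,z:(RS.T@(ray(c,p,z)-O)).round(4)
print('rail top outer',q((235,124),.066),q((600,124),.066),'inner',q((235,134),.066),q((600,134),.066))
print('jaw',q((275,180),.08),'channel left',q((387,175),.068),'angle',q((393,287),.06))
E
```

```text
rail top outer [0.107  0.1452] [ 0.1064 -0.098 ] inner [0.1006 0.1456] [ 0.1    -0.0992]
jaw [0.0717 0.1183] channel left [0.0731 0.0428] angle [-0.0132  0.033 ]
```

Call:
carry_out:
  translation:
    - [0.001, 0, 0.034]
    - [0.001, 0, 0.034]
    - [0, 0, 0]
    - [0, 0, 0.01]
  spin: [0, 0, 0, 0]

```text
t: 10.17
position: [0.5806, 0.2744, 0.1245]
ee_rot: [[0.996, -0.089, -0.002], [-0.089, -0.996, -0.001], [-0.001, 0.001, -1.0]]
force: [0.4, -0.3, -0.7]
opening: 0.0236
grasp_force: 49.9
```

Call:
carry_out:
  translation:
    - [0, 0, 0.005]
    - [0, 0, 0.004]
    - [0, 0, 0.0]
  spin: [0, 0, 0]

```text
t: 10.42
position: [0.5815, 0.2759, 0.1164]
ee_rot: [[0.996, -0.088, 0.001], [-0.088, -0.996, 0.0], [0.001, -0.001, -1.0]]
force: [-0.5, -0.3, -2.1]
opening: 0.0233
grasp_force: 49.9
```

Call:
carry_out:
  translation:
    - [0, 0, 0.002]
    - [0, 0, 0.001]
    - [0, 0, 0.0]
  spin: [0, 0, 0]

```text
t: 10.67
position: [0.5813, 0.2761, 0.1134]
ee_rot: [[0.996, -0.088, 0.001], [-0.088, -0.996, 0.0], [0.001, -0.0, -1.0]]
force: [0.6, -0.2, -1.1]
opening: 0.0234
grasp_force: 49.9
```

Call:
carry_out:
  translation:
    - [0, 0, 0.001]
    - [0, 0, 0.0]
  spin: [0, 0]

```text
t: 10.83
position: [0.581, 0.2761, 0.1119]
ee_rot: [[0.996, -0.088, 0.0], [-0.088, -0.996, 0.0], [0.0, -0.0, -1.0]]
force: [0.3, 0.3, -2.5]
opening: 0.0234
grasp_force: 49.9
```

Call:
carry_out:
  translation:
    - [0, 0.01, 0]
    - [0, 0.015, 0]
    - [0, 0.015, 0]
    - [0, 0.015, 0]
    - [0, 0.015, 0]
  spin: [0, 0, 0, 0, 0]

```text
t: 11.25
position: [0.5746, 0.2042, 0.1118]
ee_rot: [[0.996, -0.088, 0.0], [-0.088, -0.996, 0.0], [0.0, -0.0, -1.0]]
force: [0.5, 0.1, -1.5]
opening: 0.0237
grasp_force: 49.9
```

Call:
carry_out:
  translation:
    - [0, 0.015, 0]
    - [0, 0.015, 0]
    - [0, 0.015, 0]
    - [0, 0.015, 0]
    - [0, 0.01, 0]
  spin: [0, 0, 0, 0, 0]

```text
t: 11.67
position: [0.5684, 0.1344, 0.1118]
ee_rot: [[0.996, -0.089, -0.0], [-0.089, -0.996, -0.0], [-0.0, 0.0, -1.0]]
force: [0.6, 0.7, -1.7]
opening: 0.0236
grasp_force: 49.9
```

```bash
python3 - <<'E'
from h import *
where()
E
```

```text
t 11.67 stage xy [ 0.0401 -0.0505] z 0.1118 th-rel -0.0017 F [ 0.6  0.7 -1.7]
```

Call:
carry_out:
  translation:
    - [0, 0.012, 0]
    - [0, 0.012, 0]
    - [0, 0.01, 0]
    - [0, 0.01, 0]
    - [0, 0.01, 0]
  spin: [0, 0, 0, 0, 0]

```text
t: 12.08
position: [0.5639, 0.0819, 0.1117]
ee_rot: [[0.996, -0.088, -0.0], [-0.088, -0.996, 0.0], [-0.0, -0.0, -1.0]]
force: [0.2, 1.7, -1.1]
opening: 0.0231
grasp_force: 49.9
```

Call:
carry_out:
  translation:
    - [0, 0.01, 0]
    - [0, 0.01, 0]
    - [0, 0.01, 0]
    - [0, 0.01, 0]
    - [0, 0.005, 0]
  spin: [0, 0, 0, 0, 0]

```text
t: 12.5
position: [0.5596, 0.0364, 0.1115]
ee_rot: [[0.996, -0.088, -0.001], [-0.088, -0.996, -0.0], [-0.001, 0.001, -1.0]]
force: [0.0, 0.8, -1.4]
opening: 0.0233
grasp_force: 49.9
```

```bash
python3 - <<'E'
from h import *
where()
w=r.grab_frame('wrist')[:, :];s=r.grab_frame('scene')[180:350,150:400]
o=np.zeros((600,800,3),np.uint8)
o[:300,:400]=cv2.resize(w,(400,300));o[:272,400:]=cv2.resize(s,(400,272));t=r.grab_frame('top')[222:352,130:380]
o[305:596,:560]=cv2.resize(t,(560,291))
cv2.imwrite('pics/sw1.png',o[:,:,::-1])
E
```

```text
t 12.5 stage xy [ 0.0398 -0.1489] z 0.1115 th-rel -0.0014 F [ 0.   0.8 -1.4]
```

View pics/sw1.png

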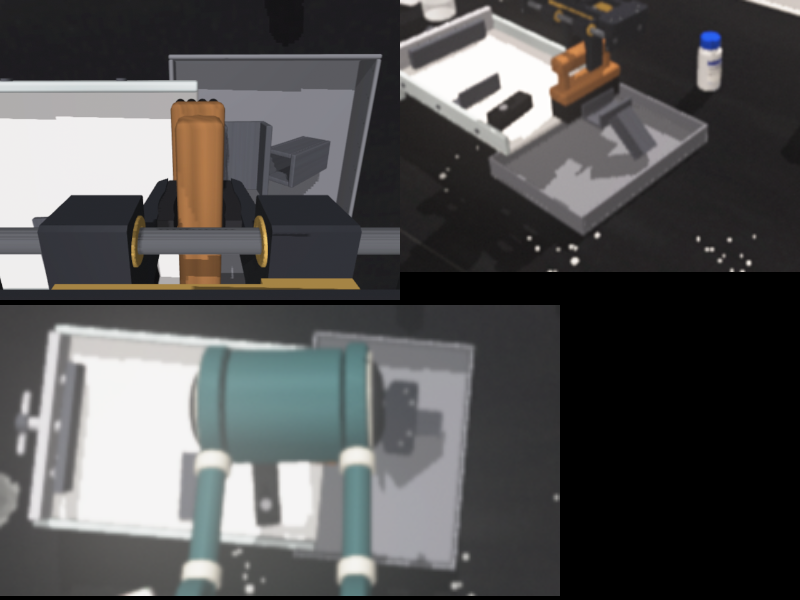

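The left rail pieces are still on the plate: the angle at around (475,90) and the block at around (512,108) in the scene inset. The tube and the channel are over the edge, with the channel leaning just ahead of the brush in the tray.

Call:
carry_out:
  translation:
    - [0, 0.006, 0]
    - [0, 0.006, 0]
    - [0, 0, 0]
    - [0, 0, -0.03]
    - [0, 0, -0.03]
  spin: [0, 0, 0, 0, 0]

```text
t: 13.07
position: [0.5566, 0.0258, 0.1697]
ee_rot: [[0.996, -0.088, -0.006], [-0.088, -0.996, -0.0], [-0.006, 0.001, -1.0]]
force: [0.7, 0.5, -0.8]
opening: 0.0233
grasp_force: 49.9
```

Call:
carry_out:
  translation:
    - [-0.01, -0.038, 0]
    - [-0.01, -0.038, 0]
    - [-0.012, -0.038, 0]
    - [-0.012, -0.038, 0]
    - [-0.012, -0.038, 0]
  spin: [0, 0, 0, 0, 0]

```text
t: 13.48
position: [0.5193, 0.2217, 0.172]
ee_rot: [[0.996, -0.088, 0.001], [-0.088, -0.996, 0.0], [0.001, -0.0, -1.0]]
force: [0.8, 0.6, -2.1]
opening: 0.0232
grasp_force: 49.9
```

Call:
carry_out:
  translation:
    - [-0.012, -0.038, 0]
    - [-0.012, -0.022, 0]
    - [0, 0, 0]
    - [0, 0, 0]
    - [0, 0, 0]
  spin: [0, 0, 0, 0, 0]

```text
t: 13.9
position: [0.5011, 0.2816, 0.1716]
ee_rot: [[0.996, -0.087, -0.0], [-0.087, -0.996, -0.001], [0.0, 0.001, -1.0]]
force: [-0.7, -0.3, -2.0]
opening: 0.0232
grasp_force: 49.9
```

```bash
python3 - <<'E'
from h import *
where()
plan([*st(-.04,.09),.122],YW-np.pi/2)
w=r.grab_frame('wrist');s=r.grab_frame('scene')[180:350,150:400]
o=np.zeros((300,800,3),np.uint8)
o[:300,:400]=cv2.resize(w,(400,300));o[:272,400:]=cv2.resize(s,(400,272))
cv2.imwrite('pics/sw2.png',o[:,:,::-1])
E
```

```text
t 13.9 stage xy [-0.0398  0.0903] z 0.1716 th-rel 0.0 F [-0.7 -0.3 -2. ]
t 13.9 pos [0.5011 0.2816 0.1716] th -1.6578 | rows 2 spin each 0.0
[[-0.0001, 0.0001, 0.0248], [-0.0001, 0.0001, 0.0248]]
```

View pics/sw2.png

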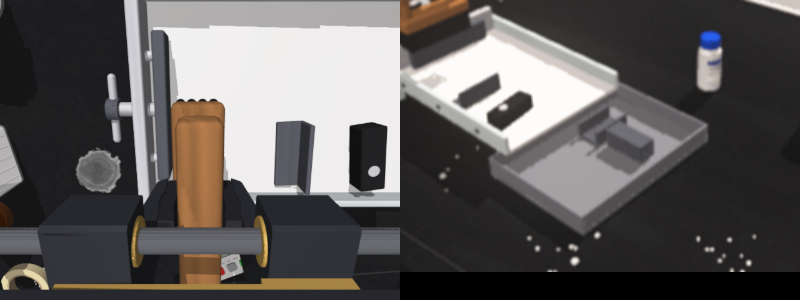

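The tube and channel now lie flat in the tray. The angle (flat leg towards the brush) and the block remain in the -x lane.

Call:
carry_out:
  translation:
    - [0, 0, 0.025]
    - [0, 0, 0.025]
    - [0, 0, 0.008]
    - [0, 0, 0.002]
    - [0, 0, 0]
  spin: [0, 0, 0, 0, 0]

```text
t: 14.42
position: [0.5013, 0.2808, 0.1116]
ee_rot: [[0.996, -0.089, -0.001], [-0.089, -0.996, -0.0], [-0.001, 0.001, -1.0]]
force: [-0.4, -1.0, -2.0]
opening: 0.0238
grasp_force: 50.0
```

Call:
carry_out:
  translation:
    - [0, 0, 0.001]
    - [0, 0, 0]
    - [0, 0, 0]
  spin: [0, 0, 0]

```text
t: 14.67
position: [0.5018, 0.2815, 0.1112]
ee_rot: [[0.996, -0.088, 0.001], [-0.088, -0.996, 0.0], [0.001, -0.0, -1.0]]
force: [-0.3, -0.3, -0.6]
opening: 0.0234
grasp_force: 49.9
```

Call:
carry_out:
  translation:
    - [0, 0.01, 0]
    - [0, 0.015, 0]
    - [0, 0.015, 0]
    - [0, 0.012, 0]
    - [0, 0.012, 0]
  spin: [0, 0, 0, 0, 0]

```text
t: 15.08
position: [0.4958, 0.2168, 0.1114]
ee_rot: [[0.996, -0.089, 0.001], [-0.089, -0.996, 0.001], [0.001, -0.001, -1.0]]
force: [0.6, 0.5, -2.6]
opening: 0.0235
grasp_force: 50.0
```

Call:
carry_out:
  translation:
    - [0, 0.015, 0]
    - [0, 0.015, 0]
    - [0, 0.015, 0]
    - [0, 0.015, 0]
    - [0, 0.015, 0]
  spin: [0, 0, 0, 0, 0]

```text
t: 15.5
position: [0.4892, 0.1424, 0.1114]
ee_rot: [[0.996, -0.089, 0.001], [-0.089, -0.996, 0.001], [0.001, -0.001, -1.0]]
force: [0.8, 1.5, -0.7]
opening: 0.0237
grasp_force: 50.0
```

Call:
carry_out:
  translation:
    - [0, 0.012, 0]
    - [0, 0.012, 0]
    - [0, 0.01, 0]
    - [0, 0.01, 0]
    - [0, 0.01, 0]
  spin: [0, 0, 0, 0, 0]

```text
t: 15.92
position: [0.4847, 0.0891, 0.1114]
ee_rot: [[0.996, -0.088, 0.001], [-0.088, -0.996, 0.001], [0.001, -0.001, -1.0]]
force: [0.5, -0.2, -0.5]
opening: 0.0237
grasp_force: 49.9
```

Call:
carry_out:
  translation:
    - [0, 0.01, 0]
    - [0, 0.01, 0]
    - [0, 0.01, 0]
    - [0, 0.01, 0]
    - [0, 0.008, 0]
  spin: [0, 0, 0, 0, 0]

```text
t: 16.33
position: [0.4799, 0.041, 0.1108]
ee_rot: [[0.996, -0.088, 0.0], [-0.088, -0.996, 0.0], [0.0, -0.0, -1.0]]
force: [0.9, 3.3, 4.4]
opening: 0.0233
grasp_force: 50.2
```

```bash
python3 - <<'E'
from h import *
where()
w=r.grab_frame('wrist');s=r.grab_frame('scene')[180:350,150:400]
o=np.zeros((300,800,3),np.uint8)
o[:300,:400]=cv2.resize(w,(400,300));o[:272,400:]=cv2.resize(s,(400,272))
cv2.imwrite('pics/sw3.png',o[:,:,::-1])
E
```

```text
t 16.33 stage xy [-0.04   -0.1512] z 0.1108 th-rel -0.0011 F [0.9 3.3 4.4]
```

View pics/sw3.png

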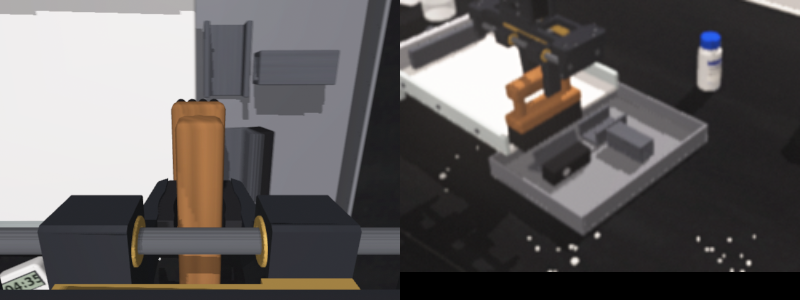

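The plate is clear. The block and angle are over the edge in front of the brush, with a light contact force. I'll push on a little, lift and look.

Call:
carry_out:
  translation:
    - [0, 0.005, 0]
    - [0, 0.005, 0]
    - [0, 0.004, 0]
    - [0, 0, 0]
    - [0, 0, 0]
  spin: [0, 0, 0, 0, 0]

```text
t: 16.85
position: [0.4785, 0.0272, 0.1106]
ee_rot: [[0.996, -0.088, -0.001], [-0.088, -0.996, -0.001], [-0.001, 0.001, -1.0]]
force: [0.0, 0.2, 6.3]
opening: 0.0232
grasp_force: 50.1
```

Call:
carry_out:
  translation:
    - [0, -0.002, -0.03]
    - [0, 0, -0.04]
    - [0, 0, -0.04]
    - [0, 0, 0]
  spin: [0, 0, 0, 0]

```text
t: 17.18
position: [0.4829, 0.0292, 0.2278]
ee_rot: [[0.996, -0.087, 0.011], [-0.087, -0.996, -0.002], [0.011, 0.001, -1.0]]
force: [2.7, -0.0, -1.0]
opening: 0.0234
grasp_force: 50.0
```

```bash
python3 - <<'E'
from h import *
where()
w=r.grab_frame('wrist');s=r.grab_frame('scene')[180:350,150:400]
o=np.zeros((300,800,3),np.uint8)
o[:300,:400]=cv2.resize(w,(400,300));o[:272,400:]=cv2.resize(s,(400,272))
cv2.imwrite('pics/sw4.png',o[:,:,::-1])
G=[.4843,-.4595,.2];plan(G,-1.2525,18)
E
```

```text
t 17.18 stage xy [-0.036  -0.1627] z 0.2278 th-rel -0.0002 F [ 2.7 -0.  -1. ]
t 17.2833 pos [0.4794 0.0293 0.2214] th -1.6582 | rows 18 spin each -0.0225
[[0.0026, 0.027, 0.0012], [0.002, 0.0271, 0.0012], [0.0014, 0.0271, 0.0012], [0.0008, 0.0271, 0.0012], [0.0002, 0.0272, 0.0012]]
[[-0.0004, 0.0272, 0.0012], [-0.001, 0.0271, 0.0012], [-0.0016, 0.0271, 0.0012], [-0.0023, 0.0271, 0.0012], [-0.0029, 0.027, 0.0012]]
[[-0.0035, 0.0269, 0.0012], [-0.0041, 0.0268, 0.0012], [-0.0047, 0.0268, 0.0012], [-0.0053, 0.0266, 0.0012], [-0.0059, 0.0265, 0.0012]]
[[-0.0065, 0.0264, 0.0012], [-0.0071, 0.0262, 0.0012], [-0.0077, 0.0261, 0.0012]]
```

View pics/sw4.png

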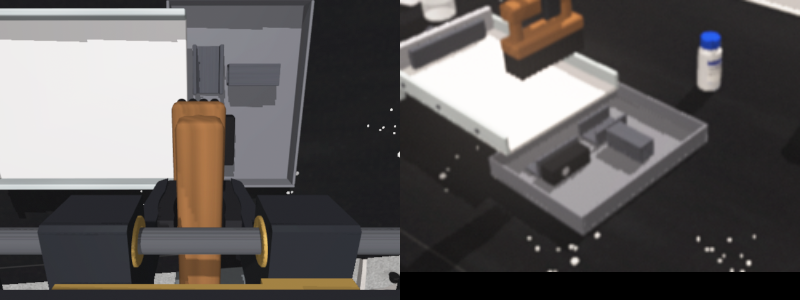

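The plate is empty in both views: the tube, channel and block are visible in the tray, and the angle lies beside the block at about (540,160). The brush sits in the grip as before, so I'm returning it.

Call:
carry_out:
  translation:
    - [0.003, 0.027, 0.001]
    - [0.002, 0.027, 0.001]
    - [0.001, 0.027, 0.001]
    - [0.001, 0.027, 0.001]
    - [0, 0.027, 0.001]
  spin: [-0.0225, -0.0225, -0.0225, -0.0225, -0.0225]

```text
t: 17.7
position: [0.4774, -0.1062, 0.2118]
ee_rot: [[1.0, 0.027, -0.007], [0.027, -1.0, 0.001], [-0.007, -0.001, -1.0]]
force: [-0.0, 0.2, -1.0]
opening: 0.0235
grasp_force: 50.0
```

Call:
carry_out:
  translation:
    - [0, 0.027, 0.001]
    - [-0.001, 0.027, 0.001]
    - [-0.002, 0.027, 0.001]
    - [-0.002, 0.027, 0.001]
    - [-0.003, 0.027, 0.001]
  spin: [-0.0225, -0.0225, -0.0225, -0.0225, -0.0225]

```text
t: 18.12
position: [0.4789, -0.2411, 0.2066]
ee_rot: [[0.99, 0.138, -0.007], [0.138, -0.99, 0.003], [-0.006, -0.003, -1.0]]
force: [0.8, 0.4, -1.6]
opening: 0.023
grasp_force: 50.0
```

Call:
carry_out:
  translation:
    - [-0.003, 0.027, 0.001]
    - [-0.004, 0.027, 0.001]
    - [-0.005, 0.027, 0.001]
    - [-0.005, 0.027, 0.001]
    - [-0.006, 0.027, 0.001]
  spin: [-0.0225, -0.0225, -0.0225, -0.0225, -0.0225]

```text
t: 18.53
position: [0.481, -0.3777, 0.2012]
ee_rot: [[0.969, 0.248, -0.006], [0.248, -0.969, 0.004], [-0.005, -0.005, -1.0]]
force: [0.2, 1.2, -1.9]
opening: 0.0233
grasp_force: 50.0
```

Call:
carry_out:
  translation:
    - [-0.006, 0.026, 0.001]
    - [-0.007, 0.026, 0.001]
    - [-0.008, 0.026, 0.001]
    - [0, 0, 0]
    - [0, 0, 0]
  spin: [-0.0225, -0.0225, -0.0225, 0, 0]

```text
t: 18.95
position: [0.482, -0.4583, 0.1981]
ee_rot: [[0.951, 0.31, -0.006], [0.31, -0.951, 0.005], [-0.004, -0.006, -1.0]]
force: [-0.7, 0.3, -2.7]
opening: 0.0236
grasp_force: 50.0
```

```bash
python3 - <<'E'
from h import *
plan([.4855,-.4593,.11],-1.2525)
plan([.4855,-.4593,.073],-1.2525)
t=r.grab_frame('top');np.save('pics/t1.npy',t);c=r.get_calibration('top')
g=cv2.cvtColor(t,cv2.COLOR_RGB2GRAY)
uv=np.argwhere(g>=0)[:,::-1]
d=(np.c_[(uv[:,0]-c['cx'])/c['fx'],-(uv[:,1]-c['cy'])/c['fy'],-np.ones(len(uv))])@c['attitude'].T
def inst(z):
    P=c['xyz']+d*((z-c['xyz'][2])/d[:,2])[:,None];return ((P[:,:2]-O)@RS).reshape(480,640,2)
S=inst(.044);m=(abs(S[...,0])<.08)&(S[...,1]>-.145)&(S[...,1]<.08);print('plate px',m.sum(),'dark',(g[m]<130).sum())
E
```

```text
t 18.95 pos [ 0.482  -0.4583  0.1981] th -1.2557 | rows 3 spin each -0.0011
[[0.0011, 0.0009, 0.0294], [0.0011, 0.0009, 0.0294], [0.0011, 0.0009, 0.0294]]
t 18.95 pos [ 0.482  -0.4583  0.1981] th -1.2557 | rows 4 spin each -0.0008
[[0.0009, 0.0007, 0.0313], [0.0009, 0.0007, 0.0313], [0.0009, 0.0007, 0.0313], [0.0009, 0.0007, 0.0313]]
plate px 6006 dark 0
```

Call:
carry_out:
  translation:
    - [0.001, 0.001, 0.03]
    - [0.001, 0.001, 0.029]
    - [0.001, 0.001, 0.029]
    - [0, 0, 0]
    - [0, 0, 0]
  spin: [-0.001, -0.001, -0.001, 0, 0]

```text
t: 19.42
position: [0.4861, -0.4572, 0.1114]
ee_rot: [[0.949, 0.316, -0.006], [0.316, -0.949, 0.005], [-0.004, -0.007, -1.0]]
force: [0.1, 0.2, -0.7]
opening: 0.0238
grasp_force: 50.0
```

```bash
python3 - <<'E'
from h import *
plan([.4855,-.4593,.076],-1.2525)
E
```

```text
t 19.4167 pos [ 0.4861 -0.4572  0.1114] th -1.2495 | rows 1 spin each 0.003
[[-0.0011, 0.002, 0.0354]]
```

Call:
carry_out:
  translation:
    - [-0.001, 0.002, 0.012]
    - [0, 0, 0.012]
    - [0, 0, 0.01]
    - [0, 0, 0]
  spin: [0.003, 0, 0, 0]

```text
t: 19.75
position: [0.4897, -0.464, 0.088]
ee_rot: [[0.95, 0.312, 0.004], [0.312, -0.95, -0.003], [0.003, 0.004, -1.0]]
force: [-7.2, 9.6, 25.4]
opening: 0.0237
grasp_force: 50.2
```

Call:
carry_out:
  translation:
    - [0, 0, 0.003]
    - [0, 0, 0.002]
    - [0, 0, 0]
  spin: [0, 0, 0]

```text
t: 20.0
position: [0.4901, -0.4644, 0.0878]
ee_rot: [[0.95, 0.312, 0.005], [0.312, -0.95, -0.004], [0.003, 0.005, -1.0]]
force: [-12.8, 13.9, 45.4]
opening: 0.0234
grasp_force: 50.5
```

It has caught on the holder rim, about 5 mm off. I'll lift, let the arm settle and correct.

Call:
carry_out:
  translation:
    - [0, 0, -0.01]
    - [0, 0, -0.01]
    - [0, 0, 0]
    - [0, 0, 0]
    - [0, 0, 0]
  spin: [0, 0, 0, 0, 0]

```text
t: 20.42
position: [0.4873, -0.4622, 0.0945]
ee_rot: [[0.95, 0.312, -0.001], [0.312, -0.95, 0.001], [-0.001, -0.001, -1.0]]
force: [0.6, -0.1, -1.5]
opening: 0.0236
grasp_force: 50.0
```

Call:
carry_out:
  translation:
    - [0, 0, 0]
    - [0, 0, 0]
    - [0, 0, 0]
    - [0, 0, 0]
    - [0, 0, 0]
  spin: [0, 0, 0, 0, 0]

```text
t: 20.83
position: [0.4876, -0.4625, 0.0952]
ee_rot: [[0.95, 0.312, -0.0], [0.312, -0.95, 0.0], [-0.0, -0.001, -1.0]]
force: [-0.9, 0.5, -2.0]
opening: 0.0232
grasp_force: 50.0
```

```bash
python3 - <<'E'
from h import *
plan([.4855,-.4593,.1],-1.2525)
c=r.get_calibration('wrist');im=r.grab_frame('wrist');np.save('pics/w3.npy',im)
hsv=cv2.cvtColor(im,cv2.COLOR_RGB2HSV);M=((hsv[...,1]>100)&(hsv[...,2]>80)).astype(np.uint8);M[300:]=0
q=max(cv2.findContours(M,0,cv2.CHAIN_APPROX_NONE)[0],key=cv2.contourArea);print(cv2.boundingRect(q))
# holder: light grey low saturation px near the brush
L=((hsv[...,1]<40)&(hsv[...,2]>140)).astype(np.uint8);L[300:]=0
for q in sorted(cv2.findContours(L,0,cv2.CHAIN_APPROX_NONE)[0],key=cv2.contourArea)[::-1][:4]: print(cv2.contourArea(q),cv2.boundingRect(q))
E
```

```text
t 20.8333 pos [ 0.4876 -0.4625  0.0952] th -1.2536 | rows 1 spin each -0.0011
[[-0.001, -0.0037, -0.0048]]
(276, 162, 87, 138)
5084.0 (259, 127, 104, 162)
178.0 (623, 231, 17, 39)
166.5 (631, 174, 9, 32)
41.0 (27, 213, 8, 8)
```

```bash
python3 - <<'E'
from h import *
def br(im):
    hsv=cv2.cvtColor(im,cv2.COLOR_RGB2HSV);M=((hsv[...,1]>100)&(hsv[...,2]>80)).astype(np.uint8);M[310:]=0
    q=max(cv2.findContours(M,0,cv2.CHAIN_APPROX_NONE)[0],key=cv2.contourArea);K=np.zeros(M.shape,np.uint8);cv2.drawContours(K,[q],-1,1,-1)
    return cv2.boundingRect(q),[(v,*np.flatnonzero(K[v])[[0,-1]]) for v in (164,172,180,200,240,280,300)]
w2=cv2.imread('pics/w2.png')[:,:,::-1];w3=np.load('pics/w3.npy')
print(br(w2));print(br(w3))
c=r.get_calibration('wrist')
hsv=cv2.cvtColor(w3,cv2.COLOR_RGB2HSV);L=((hsv[...,1]<40)&(hsv[...,2]>140)).astype(np.uint8);L[300:]=0
q=max(cv2.findContours(L,0,cv2.CHAIN_APPROX_NONE)[0],key=cv2.contourArea)
print(rect(q,c,.022),'last',r.get_state()['position'])
for v in (130,140,160,200,240,280): 
    a=np.flatnonzero(L[v,200:450])+200;print(v,a[[0,-1]],(hsv[v,250:380:6,2]).tolist())
E
```

```text
((273, 162, 87, 148), [(164, np.int64(280), np.int64(352)), (172, np.int64(275), np.int64(358)), (180, np.int64(273), np.int64(358)), (200, np.int64(274), np.int64(358)), (240, np.int64(275), np.int64(357)), (280, np.int64(277), np.int64(356)), (300, np.int64(283), np.int64(355))])
((276, 162, 87, 148), [(164, np.int64(283), np.int64(353)), (172, np.int64(277), np.int64(361)), (180, np.int64(276), np.int64(362)), (200, np.int64(277), np.int64(361)), (240, np.int64(278), np.int64(360)), (280, np.int64(279), np.int64(359)), (300, np.int64(282), np.int64(356))])
(array([ 508.1, -451.8]), array([90.3, 54.2]), 18.2, [[457.0, -440.0], [474.0, -492.0], [559.0, -463.0], [543.0, -412.0]]) last [ 0.48765464 -0.46257806  0.09542332]
130 [259 362] [71, 71, 255, 255, 255, 255, 255, 255, 255, 255, 255, 255, 255, 255, 255, 255, 255, 255, 255, 69, 70, 72]
140 [259 362] [69, 69, 255, 159, 248, 247, 247, 246, 249, 249, 247, 246, 247, 247, 247, 248, 248, 215, 255, 71, 71, 71]
160 [260 361] [70, 61, 255, 183, 247, 247, 190, 65, 242, 175, 64, 241, 94, 65, 247, 95, 64, 195, 255, 70, 71, 71]
200 [261 275] [69, 69, 254, 244, 255, 246, 253, 255, 254, 253, 254, 255, 255, 255, 255, 254, 254, 254, 248, 70, 72, 71]
240 [263 276] [71, 71, 54, 255, 235, 209, 248, 254, 254, 252, 252, 254, 255, 255, 254, 254, 254, 252, 221, 71, 71, 71]
280 [265 277] [68, 69, 55, 246, 177, 197, 248, 253, 253, 251, 251, 253, 254, 255, 254, 254, 253, 250, 219, 71, 70, 113]
```

```bash
python3 - <<'E'
from h import *
c=r.get_calibration('wrist');s=r.get_state();R=s['ee_rot'];p=s['position']
y=lambda uv,z:((ray(c,uv,z)-p[:2])@R[:2,1]).round(4)
x=lambda uv,z:((ray(c,uv,z)-p[:2])@R[:2,0]).round(4)
z=p[2]
print('bar',y((319,300),z+.0285),'back now',y((319,200),z-.0195),'back w2',y((316,200),z-.0195),'edges now',y((277,200),z-.0195),y((361,200),z-.0195))
print('holder top',y((259,130),.022),y((362,130),.022),'left',y((261,200),.022),y((265,280),.022))
print('x: back end',x((319,163),z-.0195),'holder end',x((310,127),.022))
E
```

```text
bar 0.0008 back now 0.0007 back w2 -0.0005 edges now -0.0165 0.018
holder top -0.0305 0.0231 left -0.0309 -0.0305
x: back end 0.0551 holder end 0.0679
```

Call:
carry_out:
  translation:
    - [0.001, -0.005, 0]
    - [0, 0, 0]
    - [0, 0, 0]
    - [0, 0, 0]
  spin: [0, 0, 0, 0]

```text
t: 21.22
position: [0.4872, -0.4575, 0.0958]
ee_rot: [[0.95, 0.312, 0.0], [0.312, -0.95, -0.0], [0.0, 0.0, -1.0]]
force: [0.9, -1.0, -1.9]
opening: 0.0233
grasp_force: 50.0
```

Call:
carry_out:
  translation:
    - [0, 0, 0.004]
    - [0, 0, 0.004]
    - [0, 0, 0.003]
    - [0, 0, 0]
    - [0, 0, 0]
  spin: [0, 0, 0, 0, 0]

```text
t: 21.63
position: [0.4868, -0.4572, 0.084]
ee_rot: [[0.95, 0.312, -0.001], [0.312, -0.95, 0.001], [-0.001, -0.001, -1.0]]
force: [-0.7, -0.3, -1.3]
opening: 0.0234
grasp_force: 50.0
```

Past the rim with no force. Lowering to the floor.

Call:
carry_out:
  translation:
    - [0, 0, 0.004]
    - [0, 0, 0.004]
    - [0, 0, 0.003]
    - [0, 0, 0]
    - [0, 0, 0]
  spin: [0, 0, 0, 0, 0]

```text
t: 22.05
position: [0.4869, -0.4573, 0.0732]
ee_rot: [[0.95, 0.312, -0.001], [0.312, -0.95, 0.001], [-0.0, -0.001, -1.0]]
force: [-0.8, -0.4, -1.4]
opening: 0.0235
grasp_force: 50.0
```

Call:
carry_out:
  translation:
    - [0, 0, 0.002]
    - [0, 0, 0]
    - [0, 0, 0]
  spin: [0, 0, 0]

```text
t: 22.3
position: [0.4871, -0.4575, 0.0717]
ee_rot: [[0.95, 0.312, -0.0], [0.312, -0.95, 0.0], [-0.0, -0.0, -1.0]]
force: [-0.1, 0.5, -1.5]
opening: 0.0233
grasp_force: 50.0
```

Call:
carry_out:
  translation:
    - [0, 0, 0.001]
    - [0, 0, 0]
    - [0, 0, 0]
  spin: [0, 0, 0]

```text
t: 22.55
position: [0.4871, -0.4576, 0.0707]
ee_rot: [[0.95, 0.312, 0.0], [0.312, -0.95, -0.0], [0.0, 0.0, -1.0]]
force: [-1.2, 0.5, -1.3]
opening: 0.0237
grasp_force: 50.0
```

Call:
carry_out:
  translation:
    - [0, 0, 0.001]
    - [0, 0, 0]
    - [0, 0, 0]
  spin: [0, 0, 0]

```text
t: 22.8
position: [0.4872, -0.4578, 0.0702]
ee_rot: [[0.95, 0.312, 0.0], [0.312, -0.95, -0.0], [0.0, 0.0, -1.0]]
force: [-1.0, 0.2, 1.3]
opening: 0.0232
grasp_force: 50.0
```

Touching the floor. Opening and lifting away.

Call:
carry_out:
  translation:
    - [0, 0, 0]
    - [0, 0, 0]
    - [0, 0, 0]
    - [0, 0, 0]
    - [0, 0, 0]
  spin: [0, 0, 0, 0, 0]
  jaw: 0.085

```text
t: 23.22
position: [0.4871, -0.4576, 0.0697]
ee_rot: [[0.95, 0.312, 0.0], [0.312, -0.95, -0.0], [0.0, 0.0, -1.0]]
force: [-0.6, -0.8, -0.5]
opening: 0.0546
grasp_force: 0.0
```

Call:
carry_out:
  translation:
    - [0, 0, 0]
    - [0, 0, 0]
    - [0, 0, 0]
    - [0, 0, 0]
    - [0, 0, 0]
  spin: [0, 0, 0, 0, 0]

```text
t: 23.63
position: [0.4871, -0.4576, 0.0697]
ee_rot: [[0.95, 0.312, 0.0], [0.312, -0.95, -0.0], [-0.0, 0.0, -1.0]]
force: [0.4, -0.3, -0.0]
opening: 0.0847
grasp_force: 0.0
```

Call:
carry_out:
  translation:
    - [0, 0, -0.02]
    - [0, 0, -0.03]
    - [0, 0, -0.035]
    - [0, 0, -0.035]
    - [0, 0, 0]
  spin: [0, 0, 0, 0, 0]

```text
t: 24.05
position: [0.4906, -0.4611, 0.1992]
ee_rot: [[0.95, 0.312, 0.01], [0.312, -0.95, -0.01], [0.006, 0.013, -1.0]]
force: [0.1, -0.5, 1.8]
opening: 0.0852
grasp_force: 0.0
```

Call:
carry_out:
  translation:
    - [0, 0, 0]
    - [0, 0, 0]
    - [0, 0, 0]
  spin: [0, 0, 0]

```text
t: 24.3
position: [0.4862, -0.4567, 0.1877]
ee_rot: [[0.95, 0.312, -0.002], [0.312, -0.95, 0.002], [-0.001, -0.003, -1.0]]
force: [-0.5, 0.5, -0.4]
opening: 0.0853
grasp_force: 0.0
```

```bash
python3 - <<'E'
from h import *
c=r.get_calibration('wrist');im=r.grab_frame('wrist');s=r.get_state();print(s['t'],s['position'],s['opening'])
hsv=cv2.cvtColor(im,cv2.COLOR_RGB2HSV);M=((hsv[...,1]>100)&(hsv[...,2]>80)).astype(np.uint8);M[330:]=0
q=max(cv2.findContours(M,0,cv2.CHAIN_APPROX_NONE)[0],key=cv2.contourArea);print('brush px',cv2.boundingRect(q),rect(q,c,.1)[:3])
L=((hsv[...,1]<40)&(hsv[...,2]>140)).astype(np.uint8);L[330:]=0
q=max(cv2.findContours(L,0,cv2.CHAIN_APPROX_NONE)[0],key=cv2.contourArea);print('holder px',cv2.boundingRect(q),rect(q,c,.022)[:3])
# tray, bottle, beaker, cuts in top view, before/after
c=r.get_calibration('top');t0=np.load('pics/top0.npy');t=r.grab_frame('top');np.save('pics/t2.npy',t)
for n,a in(('0',t0),('now',t)):
    h=cv2.cvtColor(a,cv2.COLOR_RGB2HSV);m=((h[...,1]>100)&(h[...,2]>80)).astype(np.uint8);mm=np.zeros_like(m);mm[175:195,300:320]=m[175:195,300:320];print(n,'cap',cv2.moments(mm)['m10']/mm.sum(),cv2.moments(mm)['m01']/mm.sum())
print('beaker diff',cv2.absdiff(t0,t)[172:206,370:406].max(),'bottle diff',cv2.absdiff(t0,t)[172:204,298:322].max())
print('holder region diff',(cv2.absdiff(t0,t)[265:330,450:500].max(2)>40).sum())
# tray rim: edges along mid row / floor and dark pieces
g=cv2.cvtColor(t,cv2.COLOR_RGB2GRAY)
print('row 290',g[290,262:360:2].tolist());print('row 270',g[270,268:362:2].tolist());print('col 330',g[230:345:2,330].tolist())
P=lambda x,y,z:None
m=((g>55)&(g<150)).astype(np.uint8);M=np.zeros_like(m);M[225:350,262:362]=m[225:350,262:362];M=cv2.morphologyEx(M,cv2.MORPH_OPEN,np.ones((3,3),np.uint8))
q=max(cv2.findContours(M,0,cv2.CHAIN_APPROX_NONE)[0],key=cv2.contourArea)
W=(np.array([ray(c,p,.03) for p in q.reshape(-1,2)])-O)@RS;print('tray extent stage',W.min(0).round(3),W.max(0).round(3))
E
```

```text
24.35 [ 0.48608689 -0.4565488   0.18734788] 0.08507570828719609
brush px (296, 144, 51, 176) (array([ 490.6, -456.8]), array([108.3,  28.7]), 18.1)
holder px (285, 125, 74, 169) (array([ 486.9, -458.6]), array([134.3,  54.4]), 18.2)
0 cap 309.5771812080537 184.13422818791946
now cap 309.5771812080537 184.13422818791946
beaker diff 5 bottle diff 6
holder region diff 577
row 290 [241, 241, 241, 241, 241, 241, 196, 130, 142, 136, 153, 158, 157, 156, 159, 158, 136, 152, 156, 143, 140, 139, 138, 126, 122, 122, 121, 120, 119, 120, 120, 128, 151, 151, 150, 149, 140, 128, 60, 56, 55, 54, 54, 54, 53, 52, 51, 51, 51]
row 270 [241, 241, 241, 241, 182, 125, 119, 105, 119, 123, 122, 122, 119, 115, 118, 125, 120, 120, 119, 118, 117, 117, 117, 117, 117, 116, 116, 117, 129, 150, 150, 151, 149, 149, 139, 123, 54, 54, 54, 54, 54, 53, 51, 49, 51, 50, 50]
col 330 [53, 53, 54, 53, 79, 119, 106, 109, 110, 110, 116, 142, 150, 150, 150, 150, 149, 150, 150, 150, 151, 149, 150, 150, 150, 150, 150, 150, 150, 150, 150, 151, 151, 150, 151, 150, 150, 150, 150, 150, 150, 150, 149, 150, 150, 150, 149, 149, 148, 149, 147, 145, 143, 133, 128, 80, 49, 48]
tray extent stage [-0.158 -0.331] [ 0.158 -0.103]
```

```bash
python3 - <<'E'
from h import *
c=r.get_calibration('top');t=np.load('pics/t2.npy');t0=np.load('pics/top0.npy');g=cv2.cvtColor(t,cv2.COLOR_RGB2GRAY).astype(int)
for v in (250,270,290,310,325):
    k=345+np.argmin(np.diff(g[v,325:355]))-20;print(v,k,((ray(c,(k+.5,v),.03)-O)@RS).round(4))
d=(cv2.absdiff(t0,t).max(2)>25).astype(np.uint8)
n,_,st_,_=cv2.connectedComponentsWithStats(d)
print([s.tolist() for s in st_[1:] if s[4]>8])
# dark solid pieces in the scene camera / saturation-free dark in tray
w=np.load('pics/t2.npy')[240:335,270:340].astype(int).mean(2).astype(int)
for row in w[::3]: print(' '.join(f'{a:3d}' for a in row[::3]))
E
```

```text
250 340 [ 0.1033 -0.3045]
270 338 [ 0.0529 -0.3038]
290 336 [ 0.0027 -0.3032]
310 335 [-0.0469 -0.305 ]
325 333 [-0.0843 -0.3033]
[[267, 233, 28, 103, 1253], [332, 239, 32, 104, 2383], [199, 244, 25, 79, 972], [236, 253, 30, 31, 648], [292, 258, 33, 34, 724], [448, 269, 192, 211, 19862], [542, 274, 22, 9, 130], [458, 276, 28, 13, 79], [242, 291, 15, 35, 416], [287, 293, 15, 39, 488], [511, 368, 4, 4, 9], [0, 413, 6, 15, 60], [212, 458, 52, 22, 670]]
150 141 131 119 118 118 117 117 116 115 113 112 111 109 108 108 107 107 109 116 119 128 114 112
216 222 221 121 119 118 117 118 116 116 115 114 115 114 113 113 112 112 111 111 110 109 108 105
188 188 183 130 125 124 119 119 117 116 116 115 114 114 113 112 112 112 111 111 111 110 109 109
193 193 193 154 157 155 152 152 148 138 137 132 121 120 118 113 114 116 112 112 111 110 110 121
195 199 194 155 157 157 155 156 155 155 154 153 153 153 151 148 149 150 147 147 143 132 132 127
238 239 234 158 152 155 155 155 155 155 154 154 154 153 153 152 152 152 151 151 150 150 148 126
240 240 233 126 111 123 124 126 120 148 155 154 153 153 153 152 152 15
[... 1725 characters left out ...]
 152 151 151 151 135  66  56
240 130 130 127 124 118 107  85  83  83 130 155 156 154 154 153 152 152 151 151 151 122  58  58
240 128 128 126 123 121  99  83  82  82 130 156 155 154 153 153 153 152 152 151 151 122  58  58
236 127 129 125 122 133  98  86  83  87 147 155 155 154 153 153 152 152 151 151 150 129  59  58
234 126 154 158 155 150 122 119 118 117 149 155 155 153 153 152 152 151 151 150 150 138  57  57
193 126 156 159 158 150 130 121 120 119 149 155 154 153 153 152 152 151 151 151 149 126  55  55
141 125 158 157 157 156 130 120 120 119 153 154 153 153 152 152 152 152 151 150 148 124  53  54
106 134 137 134 134 136 127 139 140 138 151 151 152 151 152 152 151 150 151 151 144 118  95  89
```

The numbers check out:
- **Off-cuts:** the plate is clear and all four show inside the tray.
- **Tray:** its outer wall is square at stage y -0.304, so it hasn't moved.
- **Bottle and beaker:** unmoved.
- **Brush:** upright in its holder.

```bash
python3 -c "
from workcell import r
print(r.finish_job())"
```

```text
the job is handed in; nothing more can be done
None
```

The job is handed in at about 24 s of the 66 s: the tray is against the stage, all four off-cuts are in it, the brush stands in its holder and the bottle and beaker are unmoved; on its first try the brush caught the holder rim at about 45 N before I re-seated it.

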